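# Push the sample rack home in its loading nest and shut the gate

## Task

The rack of sample vials has to sit in the loading nest so that it cannot back out during the run. Without taking hold of or lifting anything, push the rack along the worktop with the fingertips, between the nest's rails and gently home against the end stop with all vials still in it, then push the swing gate fully shut behind it. Leave the beaker, the blue cap and the marker where they are.

Things in the scene. Friction and masses are not known exactly. Their poses are not given: they have to be found in the camera images.
- rack: white open-grid sample rack, 51 mm (its x) by 68 mm (its y) by 22 mm high, about 0.11 kg, standing loose on the worktop; origin at the centre of its underside. It carries four loose sample vials that stick out 13 mm above it. It looks the same after a half turn.
- nest: U-shaped aluminium loading nest without a floor, screwed to the worktop. Origin on the worktop where the middle of the rack lies when home; its +x is the way in. Two rails 14 mm high run along x from -30 to +42 mm, 55 mm apart inside (y = -27.5 and +27.5 mm); the rack fits between them with its 68 mm side along x. Home, the rack's rear face is at x = -33.5 mm, just proud of the rails.
- nest_mouth (a point): middle of the nest's mouth, on the worktop, 72 mm before the nest's origin. From here (about 80 mm wide) two flared lips, 14 mm high, narrow to the 55 mm between the rails at x = -30 mm. Outside them, at x = -40 mm, y = +44.5 and -44.5 mm, stand round bosses 17 mm across and 16 mm high; a lug on the one at +y rises to 25 mm.
- nest_stop (a point): middle of the face of the nest's end stop, a fixed cross bar 18 mm high, at the nest's x = +34.5 mm; the rack's front face lies against it when home
- gate (a joint): swing angle of the nest's retaining gate: 0 is fully shut (bar across the mouth behind the rack, along the nest's +y), growing as it opens; at 1.57 the bar points out along the nest's -x; at most 2.0. It stays where it is left and takes about 0.5 N at the post. The steel bar, 7 mm thick, is 17 to 24 mm above the worktop and shuts 2 to 3 mm behind a rack fully home; a rack farther out blocks it.
- gate_pivot (a point): point on the gate's hinge pin, on top of the boss at the nest's x = -40 mm, y = -44.5 mm, 30 mm above the worktop
- gate_post (a point): middle of the red upright finger post at the free end of the gate: 11 to 12 mm in diameter, from 24 to 51 mm above the worktop (this point is 30 mm above it), 89 mm from the hinge pin
- vial_1_mid (a point): sample vial with a black cap, 12 mm in diameter and 32 mm tall, standing loose in a cell of the rack, its foot 3 mm above the rack's underside; this point is half-way up it
- vial_2_mid (a point): sample vial with a red cap, 12 mm in diameter and 32 mm tall, standing loose in a cell of the rack, its foot 3 mm above the rack's underside; this point is half-way up it
- vial_3_mid (a point): sample vial with a blue cap, 12 mm in diameter and 32 mm tall, standing loose in a cell of the rack, its foot 3 mm above the rack's underside; this point is half-way up it
- vial_4_mid (a point): sample vial with a blue cap, 12 mm in diameter and 32 mm tall, standing loose in a cell of the rack, its foot 3 mm above the rack's underside; this point is half-way up it
- beaker: clear plastic beaker, 55 mm across and 70 mm tall, a bystander beside the nest; origin at the centre of its underside
- cap: blue ribbed screw cap lying flat, 48 mm across and 26 mm high, a bystander behind the nest; origin at the centre of its underside
- marker: white marker pen with a red cap, lying down, 125 mm long (its y) and 16 mm thick, a bystander beside the work; origin at the centre of its underside
There are look-alikes about, which are no part of the job. Leave any yellow look-alike of the rack alone.

How it is judged:
At the end, for the whole second after the job is handed in: The rack stands flat on the worktop in the nest, against the end stop to within 3 mm and between the rails (within 5 mm sideways and 0.09 rad), at rest; the gate is shut to within 0.06 rad; all four vials are seated in the rack; beaker, blue cap and marker are within 15 mm of where they stood (x of rack in the frame of nest between -0.003 and 0.003 m and y of rack in the frame of nest between -0.005 and 0.005 m and angle between the y axis of rack and the x axis of nest, either way round below 0.09 rad and height (world z) of rack below 0.004 m and angle between rack's own z axis and vertical below 0.06 rad and value of joint gate below 0.06 rad and linear speed of rack below 0.01 m/s and horizontal distance between each of vial_1_mid, vial_2_mid, vial_3_mid, vial_4_mid and rack below 0.038 m and z of each of vial_1_mid, vial_2_mid, vial_3_mid, vial_4_mid in the frame of rack below 0.024 m and distance of each of beaker, cap, marker from where it was at the start of the episode below 0.015 m); the robot touches nothing.
It fails at once if the rack is lifted off the worktop or tipped (height (world z) of rack above 0.006 m or angle between rack's own z axis and vertical above 0.15 rad).
It fails at once if the fingers reach down over the rack to take hold of it instead of pushing it from outside, or the gate's post is taken between the fingers ((x of the grasp point in the frame of rack between -0.018 and 0.018 m and y of the grasp point in the frame of rack between -0.026 and 0.026 m and height (world z) of the grasp point below 0.042 m) or (horizontal distance between the grasp point and gate_post below 0.006 m and height (world z) of the grasp point below 0.062 m and contact force between the fingers and gate above 5 N)).
It fails at once if a vial is pulled or knocked out of the rack (z of any of vial_1_mid, vial_2_mid, vial_3_mid, vial_4_mid in the frame of rack above 0.028 m).
It fails at once if the beaker, the blue cap or the marker is moved by more than 15 mm (distance of any of beaker, cap, marker from where it was at the start of the episode above 0.015 m).
It fails at once if the rack is shoved with more than 80 N (contact force between the fingers and rack above 80 N).
It also fails if it takes over 67 s, if anything falls off the work surface, if the arm or the gripper's body presses on something with over 40 N, if the wrist force passes 120 N, or if a joint passes its speed limit or range.

## Robot

A 6-joint arm with a two-finger parallel gripper is mounted at the origin on a cart in front of the work surface, level with it; the furniture and walls round the work are solid. World frame = base frame: x ahead of the robot, y to its left, z up, the work surface at z = 0. Lengths are in m, angles in rad, forces in N, time in s.
With the tool pointing down it reaches from about 0.425 to 1.125 m from the base axis. Payload 14.9 kg.
Tool frame: the origin (TCP) lies on the centre line of the jaws, within the pads' length; the fingertips stand 14 mm ahead of it and the grasp point (between the pads) lies 5 mm behind it; z points along the fingers, y is the line along which they close (so a half turn about z gives the same grasp; the last joint's range is limited). The gripper opens to 91 mm and grips with 3 to 60 N. Pads are 32 mm wide; open, the fingers measure 118 mm over their backs; the gripper's body (76 mm by 178 mm) begins 60 mm behind the grasp point.
Start: joints at [-1.359, 0.379, 1.734, -0, 1.028, -0.033], TCP at [0.17, -0.679, 0.228] pointing down, gripper open.
Joint ranges: [-2.77, 2.77], [-0.74, 2.19], [0, 2.66], [-1.06, 4.2], [0.31, 2.87], [-3.08, 3.08]. Speed limits (rad/s): [1.89, 1.89, 2.39, 3.14, 3.14, 3.14].

## Interface

Orientations are given as a 3x3 rotation matrix whose columns are the frame's x, y, z axes.
In Python, from rig import r gives the robot as it stands.
- The arm moves only by the tool apply_moves, never from a script. Its argument "series" is text: rows parted by semicolons, each of 4 numbers parted by spaces: the shift along the tool's x, y, z in m, then the turn about the tool's z in degrees. A call has 1 to 5 rows; each row shifts and turns the commanded pose from where the row before left it, along the tool's axes as they then stand; what a row does not reach is not made up. A row lasts 1/12 s, in which the tool goes at most 41.7 mm and 7.16 degrees, less where a joint would pass 70% of its speed; a pose out of reach is approached as far as the arm can. A call is refused whole if a number of a shift passes 0.0417 or a number of a turn 7.16, either way. A call with a gripper value outside its range is refused whole. "fingers" is the opening, from -1 (shut) to 1 (fully open), set as the call begins (left out, the last holds). The fingers move at their own pace and stop on an object; "force" is the grip in N (left out, the last holds). Time passes only in rows, so rows that do not move let the fingers close. It gives the time, the measured TCP pose, the force, the opening and the grip force at its end, in the units of the state.
- r.sense(): the state, without advancing time (a new reading comes with each control period).
- r.get_image(name): name is "scene" or "top" or "wrist"; returns (picture, depth): 384x512x3 uint8, red, green, blue; 384x512 float32, m along the optical axis (not along the pixel's ray), 0 where there is no reading.
- r.camera_info(name): a dict with "intrinsics" (3x3 intrinsics, pixels), "k1" (the pictures are not rectified: a ray, as slopes to the right and down, at radius r is drawn at 1 + k1 r^2 times it, then the intrinsics apply), "R" (3x3) and "t" (3): a world point X has camera coordinates R X + t; the wrist camera has in their place "tool_from_camera" (4x4, takes a point from camera to tool coordinates, whose origin is the TCP and whose axes are the flange's). Camera axes: x right, y down, z forward; pixel columns grow to the right and rows downward; lengths in m; the calibration is good to about 2 mm. A picture is of the moment at which its call begins: read the wrist's pose just before it. camera_info takes no time and is no camera call.
- r.job_done(): hands the job in; it is judged then, once.
The state is a dict: "t": time; "joint_positions": joint angles; "qd": joint speeds; "joint_torque": joint torques, N m; "tool_pos": TCP position; "orientation": TCP orientation; "ft_force": force on the tool from outside, world axes, zero at the start; "moment": the same for the moment, N m; "grip_width": opening from 0.0 (shut) to 1.0 (fully open); "grip_force": force on a finger pad.
Only numpy, scipy, OpenCV 4.12 (cv2) and the standard library are available. Lean on these libraries where they do the work, as an engineer would, in place of code of your own. Each camera call takes 0.05 s, during which the arm holds its last target. There are 200 camera calls.

## Working session

There is one attempt and no reset: what is moved stays moved. The work goes in short steps, Python scripts to look and compute and a tool call to move; the robot and the scene stay as the last step left them, time stands still between calls to the robot, and variables do not carry over. Pictures are saved under pics/ and viewed, at most 10 in all, crops included, and the job is handed in when it is done.

Besides the shell and the picture viewer there is one more tool, called after ">>>" as name(argument=value, ...) on one line, values as JSON. apply_moves: Moves the arm, as the interface text tells. Its arguments: {"type":"object","properties":{"series":{"type":"string"},"fingers":{"type":"number"},"force":{"type":"number"}},"required":["series"]}

```bash
mkdir -p pics
cat > h.py <<'E'
import numpy as np, cv2
from rig import r
def snap(name,fn):
    s=r.sense(); im,d=r.get_image(name); cv2.imwrite(f'pics/{fn}.png',im[:,:,::-1]); np.savez(f'pics/{fn}.npz',im=im,d=d,p=s['tool_pos'],o=s['orientation']); return im,d
def ray(name,uv,ci):
    K=np.array(ci['intrinsics']);k=ci['k1']
    x=(uv[0]-K[0,2])/K[0,0];y=(uv[1]-K[1,2])/K[1,1]
    rd=np.hypot(x,y);q=rd
    for _ in range(20): q=rd/(1+k*q*q)
    f=q/rd if rd>0 else 1
    return np.array([x*f,y*f,1])
def atz(name,uv,z,fn=None):
    ci=r.camera_info(name); v=ray(name,uv,ci)
    if name=='wrist':
        n=np.load(f'pics/{fn}.npz');T=np.array(ci['tool_from_camera'])
        o=n['o']@T[:3,3]+n['p'];v=n['o']@T[:3,:3]@v
    else:
        R=np.array(ci['R']);o=-R.T@np.array(ci['t']);v=R.T@v
    return o+v*(z-o[2])/v[2]
E
python3 - <<'E'
from h import *
for n in('scene','top','wrist'): snap(n,n+'0')
print(r.sense()); print(r.camera_info('top'));print(r.camera_info('wrist'))
a=cv2.imread('pics/top0.png');cv2.imwrite('pics/t.png',cv2.resize(a,(800,600),interpolation=2))
E
```

```text
{'t': 0.15, 'joint_positions': array([-1.35932229e+00,  3.79274655e-01,  1.73462231e+00,  6.81293073e-06,
        1.02847378e+00, -3.33112071e-02]), 'qd': array([-2.12439914e-03, -2.52023540e-03, -9.79402647e-04, -8.68194404e-05,
        7.41890722e-04, -5.41173363e-04]), 'joint_torque': array([ 4.27968134e-04, -7.64110065e+01, -4.34657979e+01,  6.50865678e-02,
        4.10208281e-02, -9.05851266e-05]), 'tool_pos': array([ 0.16957553, -0.67887295,  0.22746037]), 'orientation': array([[ 9.70190248e-01,  2.42344504e-01, -1.57616557e-04],
       [ 2.42344553e-01, -9.70189949e-01,  7.61980045e-04],
       [ 3.17436770e-05, -7.77463123e-04, -9.99999697e-01]]), 'ft_force': array([ 1.32767028, -0.03119857, -0.42977524]), 'moment': array([ 0.02553075, -0.00093652,  0.02395975]), 'grip_force': 0.0, 'grip_width': 0.9999199431213217}
{'intrinsics': array([[423.86373667,   0.        , 251.3712299 ],
       [  0.        , 423.86373667, 192.20615983],
       [  0.        ,   0.        ,   1.        ]]), 'k1': -0.11950005411538452, 'R': array([[-0.00502783, -0.99961324, -0.02735132],
       [-0.99332109,  0.0081454 , -0.11509501],
       [ 0.11527328,  0.02658996, -0.99297787]]), 't': array([0.01102516, 0.50660392, 0.98854245])}
{'intrinsics': array([[266.23892868,   0.        , 256.92748346],
       [  0.        , 266.23892868, 194.59031458],
       [  0.        ,   0.        ,   1.        ]]), 'k1': 2.6021195338302866e-05, 'tool_from_camera': array([[-1.91392552e-03, -9.58721732e-01, -2.84339547e-01,
         8.02293547e-02],
       [ 9.99998163e-01, -1.86420759e-03, -4.45473278e-04,
        -3.88406378e-04],
       [-1.02983030e-04, -2.84339877e-01,  9.58723539e-01,
        -1.57281930e-01],
       [ 0.00000000e+00,  0.00000000e+00,  0.00000000e+00,
         1.00000000e+00]])}
```

View pics/t.png

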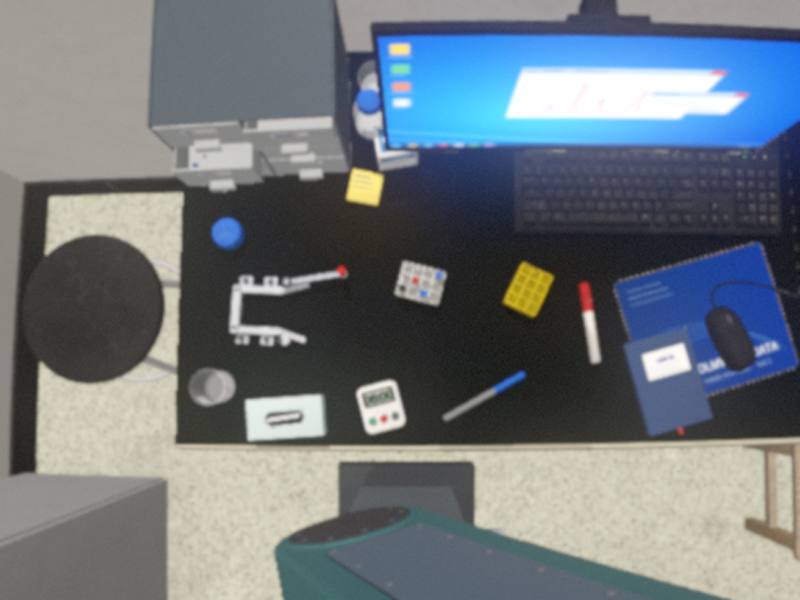

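View pics/scene0.png

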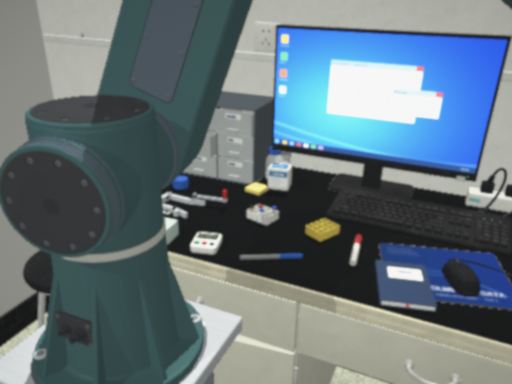

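The top view shows the nest at (270,310) with its mouth to the right. The gate's red post is at (342,270), the rack at (420,283), and the yellow look-alike at (528,290). I'll enlarge the nest and rack.

Run:
```python
from h import *
a=cv2.imread('pics/top0.png')[150:240,135:295]
cv2.imwrite('pics/t2.png',cv2.resize(a,(800,450),interpolation=2))
```

```text
(no output)
```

View pics/t2.png

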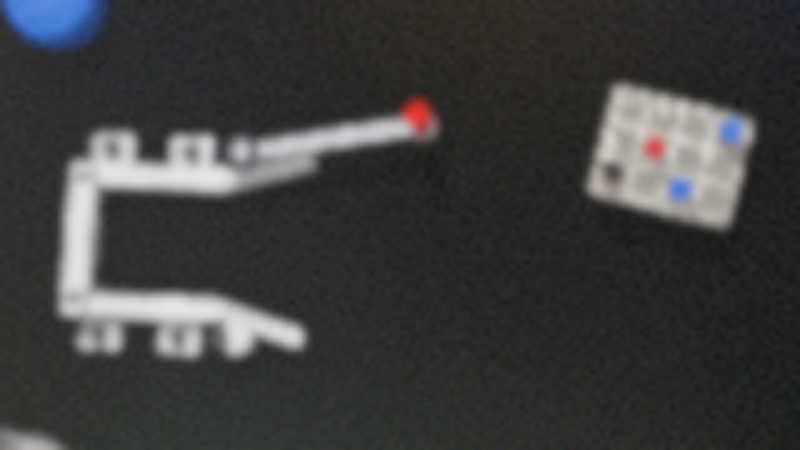

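Run:
```python
from h import *
np.set_printoptions(precision=4,suppress=True)
P=lambda u,v,z:atz('top',(135+u/5-.4,150+v/5-.4),z)[:2]
for n,l,z in [('rack',[(617,85),(752,118),(733,230),(588,192)],.022),('vials k r b b',[(612,173),(655,148),(732,130),(681,188)],.035),
 ('upper rail inner',[(97,190),(232,192)],.014),('lower rail inner',[(92,292),(222,297)],.014),('upper outer',[(78,160),(235,167)],.014),('lower outer',[(62,317),(222,320)],.014),('stop inner',[(99,195),(92,288)],.018),('post',[(419,113)],.051),('pin',[(242,150)],.028),('lip ends',[(315,163),(300,345),(305,330)],.014)]:
  q=np.array([P(u,v,z) for u,v in l]);print(n,q.tolist() if 0 else q.round(4).tolist(),q.mean(0))
  if len(q)==2: d=q[1]-q[0];print('   ang',np.degrees(np.arctan2(d[1],d[0])))
  if n=='rack': print([np.linalg.norm(q[i]-q[(i+1)%4]) for i in range(4)],[np.degrees(np.arctan2(*(q[(i+1)%4]-q[i])[::-1])) for i in range(4)])
```

```text
rack [[0.5702, -0.0086], [0.5533, -0.0741], [0.4987, -0.0641], [0.5178, 0.0058]] [ 0.535  -0.0352]
[np.float64(0.06761014909378978), np.float64(0.05554093328664326), np.float64(0.0724778105941336), np.float64(0.05437603218290678)] [np.float64(-104.44616806974389), np.float64(169.6673754921369), np.float64(74.74044564808126), np.float64(-15.369485963396649)]
vials k r b b [[0.5252, -0.006], [0.5371, -0.0267], [0.5455, -0.0637], [0.5177, -0.039]] [ 0.5314 -0.0339]
upper rail inner [[0.5219, 0.2489], [0.5203, 0.1812]] [0.5211 0.2151]
   ang -91.3571268984457
lower rail inner [[0.4713, 0.2503], [0.4685, 0.1855]] [0.4699 0.2179]
   ang -92.47333127691793
upper outer [[0.537, 0.2588], [0.5327, 0.1799]] [0.5348 0.2194]
   ang -93.10619690316828
lower outer [[0.4591, 0.2652], [0.4573, 0.1853]] [0.4582 0.2253]
   ang -91.30445312964639
stop inner [[0.5189, 0.2468], [0.473, 0.2493]] [0.4959 0.2481]
   ang 176.83447890107476
post [[0.5525, 0.085]] [0.5525 0.085 ]
pin [[0.5391, 0.1739]] [0.5391 0.1739]
lip ends [[0.5343, 0.1402], [0.4449, 0.1468], [0.4522, 0.1444]] [0.4771 0.1438]
```

Nest pose: origin about (0.495, 0.2145), +x heading about 88°. The gate angle is about 1.76 rad. The rack is at (0.535, -0.035) with its long axis at 75°. The plan is:
1. Push the rack sideways onto the nest's axis, which also squares it up.
2. Push it in from behind.
3. Swing the gate shut.

First I turn the tool to line up with the nest.

>>> apply_moves(series="0 0 0 5.4;0 0 0 5.4;0 0 0 5.2;0 0 0 0", fingers=-0.12, force=20)

```text
t: 0.48
tool_pos: [0.1696, -0.679, 0.2277]
orientation: [[0.999, -0.039, -0.0], [-0.039, -0.999, 0.0], [-0.0, -0.0, -1.0]]
ft_force: [0.1, 0.3, 0.3]
grip_width: 0.735
grip_force: 0.0
```

```bash
cat >> h.py <<'E'
def go(*targets):
    np.set_printoptions(precision=4,suppress=True)
    s=r.sense();p=s['tool_pos'];R=s['orientation'];o=np.degrees(np.arctan2(R[1,0],R[0,0]))
    print('t',s['t'],'p',p,'xang',o,'F',s['ft_force'],'w',s['grip_width'])
    for t in targets:
        d=R.T@(np.array(t)-p);n=int(np.ceil(np.abs(d).max()/.041));print('d',d,'n',n,'per',d/max(n,1));p=np.array(t)
E
python3 - <<'E'
from h import *
go((.602,-.033,.15),(.602,-.033,.020),(.5275,-.033,.020))
E
```

```text
t 0.4833 p [ 0.1696 -0.679   0.2277] xang -2.2181551677992184 F [0.1321 0.2933 0.3159] w 0.7351680981421126
d [ 0.407  -0.6622  0.0779] n 17 per [ 0.0239 -0.039   0.0046]
d [0.     0.0001 0.13  ] n 4 per [0.     0.     0.0325]
d [-0.0744  0.0029  0.    ] n 2 per [-0.0372  0.0014  0.    ]
```

>>> apply_moves(series=".0204 -.0331 .0039 0;.0204 -.0331 .0039 0;.0204 -.0331 .0039 0;.0204 -.0331 .0039 0;.0204 -.0331 .0039 0")

```text
t: 0.9
tool_pos: [0.2779, -0.5156, 0.2082]
orientation: [[1.0, -0.031, 0.0], [-0.031, -1.0, 0.0], [0.0, -0.0, -1.0]]
ft_force: [1.4, -0.2, -1.0]
grip_width: 0.447
grip_force: 0.0
```

>>> apply_moves(series=".0204 -.0331 .0039 0;.0204 -.0331 .0039 0;.0204 -.0331 .0039 0;.0204 -.0331 .0039 0;.0204 -.0331 .0039 0")

```text
t: 1.32
tool_pos: [0.3856, -0.3537, 0.1889]
orientation: [[1.0, -0.031, 0.0], [-0.031, -1.0, -0.0], [0.0, 0.0, -1.0]]
ft_force: [-0.5, -0.9, -0.4]
grip_width: 0.439
grip_force: 0.0
```

>>> apply_moves(series=".0204 -.0331 .0039 0;.0204 -.0331 .0039 0;.0204 -.0331 .0039 0;.0204 -.0331 .0039 0;.0204 -.0331 .0039 0")

```text
t: 1.73
tool_pos: [0.4933, -0.1917, 0.1694]
orientation: [[1.0, -0.031, 0.0], [-0.031, -1.0, -0.0], [0.0, 0.0, -1.0]]
ft_force: [0.0, -0.5, 0.5]
grip_width: 0.442
grip_force: 0.0
```

>>> apply_moves(series=".0204 -.0331 .0039 0;.0204 -.0331 .0039 0;.0204 -.0331 .0039 0;.0204 -.0331 .0039 0;.0204 -.0331 .0039 0")

```text
t: 2.15
tool_pos: [0.601, -0.0296, 0.1497]
orientation: [[1.0, -0.031, 0.0], [-0.031, -1.0, 0.0], [0.0, -0.0, -1.0]]
ft_force: [1.0, -0.6, -0.1]
grip_width: 0.443
grip_force: 0.0
```

>>> apply_moves(series="0 0 0 0;0 0 0 0;0 0 0 0")

```text
t: 2.4
tool_pos: [0.5997, -0.0317, 0.1497]
orientation: [[0.999, -0.032, -0.001], [-0.032, -0.999, -0.0], [-0.001, 0.0, -1.0]]
ft_force: [-0.6, -0.9, 0.3]
grip_width: 0.442
grip_force: 0.0
```

Run:
```python
from h import *
snap('wrist','w1')
go((.602,-.033,.020),(.5275,-.033,.020))
a=cv2.imread('pics/w1.png');cv2.imwrite('pics/w1b.png',cv2.resize(a,(800,600),interpolation=2))
```

```text
t 2.45 p [ 0.5996 -0.0322  0.1498] xang -1.9147064293090093 F [-0.3979 -1.0389  0.0494] w 0.43950512706098005
d [0.0025 0.0007 0.1298] n 4 per [0.0006 0.0002 0.0325]
d [-0.0745  0.0025  0.    ] n 2 per [-0.0372  0.0012  0.    ]
```

View pics/w1b.png

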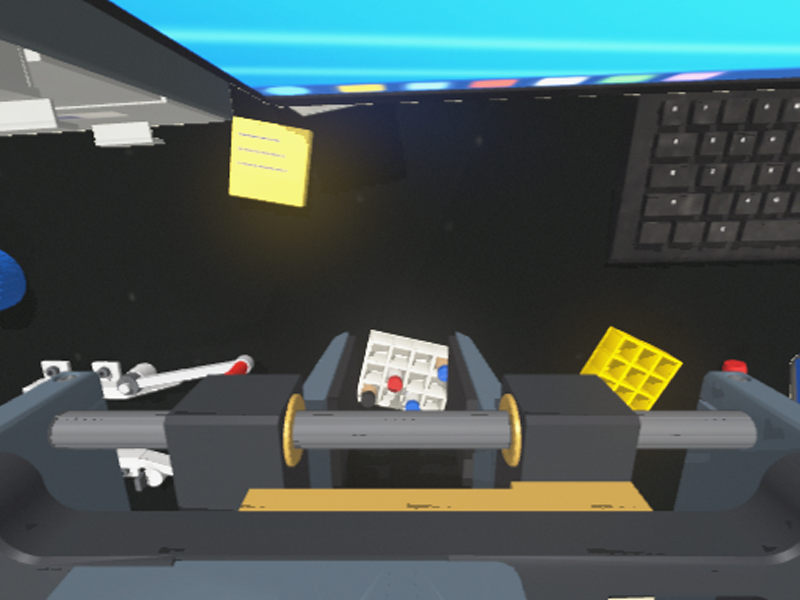

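The wrist view shows the rack between the fingers. Its far top corners are at (371,330) and (448,347), and the gate post's top is at (250,358).

Run:
```python
from h import *
np.set_printoptions(precision=4,suppress=True)
for u,v,z in[(371,330,.022),(448,347,.022),(395,378,.035),(444,367,.035),(369,393,.035),(250,358,.051),(126,383,.03)]: print(u,v,atz('wrist',(u/1.5625,v/1.5625),z,'w1'))
```

```text
371 330 [ 0.5763 -0.0083  0.022 ]
448 347 [ 0.5611 -0.0643  0.022 ]
395 378 [ 0.5438 -0.0248  0.035 ]
444 367 [ 0.5513 -0.06    0.035 ]
369 393 [ 0.5324 -0.0054  0.035 ]
250 358 [0.5698 0.0709 0.051 ]
126 383 [0.5439 0.1734 0.03  ]
```

>>> apply_moves(series=".002 0 .03 0;0 0 .03 0;0 0 .03 0;0 0 .025 0;0 0 0.015 0")

```text
t: 2.87
tool_pos: [0.6004, -0.0329, 0.0176]
orientation: [[0.999, -0.035, -0.003], [-0.035, -0.999, 0.0], [-0.003, -0.0, -1.0]]
ft_force: [-1.1, 0.1, -0.7]
grip_width: 0.437
grip_force: 0.0
```

>>> apply_moves(series="-.002 0 -.002 0;-.004 0 0 0;-.004 0 0 0;-.004 0 0 0;0 0 0 0")

```text
t: 3.28
tool_pos: [0.5878, -0.0314, 0.0231]
orientation: [[0.999, -0.035, 0.001], [-0.035, -0.999, -0.0], [0.001, 0.0, -1.0]]
ft_force: [0.3, -0.0, -0.2]
grip_width: 0.436
grip_force: 0.0
```

>>> apply_moves(series="-.006 0 0 0;-.006 0 0 0;-.006 0 0 0;-.006 0 0 0;-.006 0 0 0")

```text
t: 3.7
tool_pos: [0.5576, -0.0301, 0.0221]
orientation: [[0.999, -0.034, 0.0], [-0.034, -0.999, -0.0], [0.0, 0.0, -1.0]]
ft_force: [0.5, -0.6, 0.6]
grip_width: 0.439
grip_force: 0.5
```

>>> apply_moves(series="-.006 0 0 0;-.006 0 0 0;-.006 0 0 0;-.003 0 0 0;0 0 0 0")

```text
t: 4.12
tool_pos: [0.5363, -0.0293, 0.0218]
orientation: [[0.999, -0.034, -0.001], [-0.034, -0.999, 0.0], [-0.001, -0.0, -1.0]]
ft_force: [-0.2, 1.0, 0.6]
grip_width: 0.439
grip_force: 0.0
```

Run:
```python
from h import *
snap('top','top1');snap('wrist','w2')
go((.5275,-.033,.020))
a=cv2.imread('pics/top1.png')[150:240,135:295]
cv2.imwrite('pics/t3.png',cv2.resize(a,(800,450),interpolation=2))
```

```text
t 4.2167 p [ 0.5372 -0.0294  0.0219] xang -1.9745640494271168 F [-0.829  -0.0877  0.0912] w 0.4410110864087257
d [-0.0095  0.0039  0.0019] n 1 per [-0.0095  0.0039  0.0019]
```

View pics/t3.png

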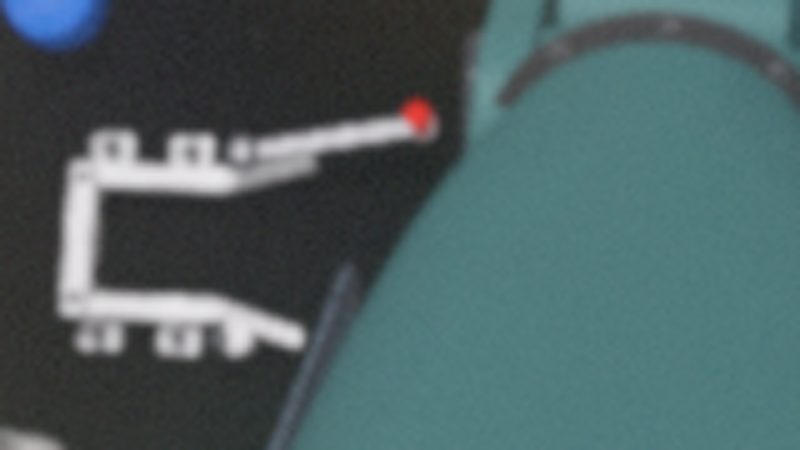

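>>> apply_moves(series="-.004 0 0 0;-.003 0 0 0;0 0 0 0;.015 0 0 0;.02 0 -.02 0")

```text
t: 4.63
tool_pos: [0.5622, -0.0301, 0.0393]
orientation: [[0.999, -0.035, -0.006], [-0.035, -0.999, 0.001], [-0.006, -0.0, -1.0]]
ft_force: [-0.6, 0.3, -0.9]
grip_width: 0.442
grip_force: 0.0
```

>>> apply_moves(series="0 0 -.035 -7.1;0 0 -.035 -7.1;0 0 -.035 -7.1;0 .02 -.03 -7.1;0 .02 0 -7.1", fingers=-0.67)

```text
t: 5.05
tool_pos: [0.5833, -0.0676, 0.183]
orientation: [[0.829, 0.559, 0.007], [0.559, -0.829, -0.001], [0.005, 0.005, -1.0]]
ft_force: [1.7, 0.2, 1.2]
grip_width: 0.168
grip_force: 0.0
```

>>> apply_moves(series="0 0 0 -7.1;0 0 0 -7.1;0 0 0 -7.1;0 0 0 -7.1;0 0 0 -7.1")

```text
t: 5.47
tool_pos: [0.5805, -0.0672, 0.1768]
orientation: [[0.352, 0.936, -0.0], [0.936, -0.352, 0.0], [-0.0, -0.0, -1.0]]
ft_force: [-0.1, -0.5, -0.5]
grip_width: 0.168
grip_force: 0.0
```

>>> apply_moves(series="0 0 0 -7.1;0 0 0 -7.1;0 0 0 -4.8;0 0 0 0;0 0 0 0")

```text
t: 5.88
tool_pos: [0.5806, -0.0671, 0.1768]
orientation: [[0.037, 0.999, -0.0], [0.999, -0.037, 0.0], [0.0, -0.0, -1.0]]
ft_force: [-0.1, 0.6, 0.6]
grip_width: 0.165
grip_force: 0.0
```

Run:
```python
from h import *
go((.486,-.12,.12),(.486,-.12,.020),(.4935,.165,.02))
```

```text
t 5.8833 p [ 0.5806 -0.0671  0.1768] xang 87.85795522492674 F [-0.0951  0.6408  0.559 ] w 0.16529576739089707
d [-0.0564 -0.0925  0.0568] n 3 per [-0.0188 -0.0308  0.0189]
d [-0.   0.   0.1] n 3 per [-0.      0.      0.0333]
d [ 0.2851 -0.0032  0.    ] n 7 per [ 0.0407 -0.0005  0.    ]
```

>>> apply_moves(series="-.020 -.0308 0.004 0;-.020 -.0308 0.004 0;-.020 -.0308 0.004 0;0 0 0 0;0 0 0 0")

```text
t: 6.3
tool_pos: [0.4852, -0.1245, 0.1649]
orientation: [[0.039, 0.999, -0.0], [0.999, -0.039, 0.0], [0.0, -0.0, -1.0]]
ft_force: [0.4, 0.2, 0.5]
grip_width: 0.165
grip_force: 0.0
```

Run:
```python
from h import *
snap('wrist','w3')
go()
a=cv2.imread('pics/w3.png');cv2.imwrite('pics/w3b.png',cv2.resize(a[:288,64:448],(800,600),interpolation=2))
```

```text
t 6.35 p [ 0.4865 -0.1243  0.1652] xang 87.82756631680913 F [-0.089   0.1128  0.0048] w 0.16393990184170953
```

View pics/w3b.png

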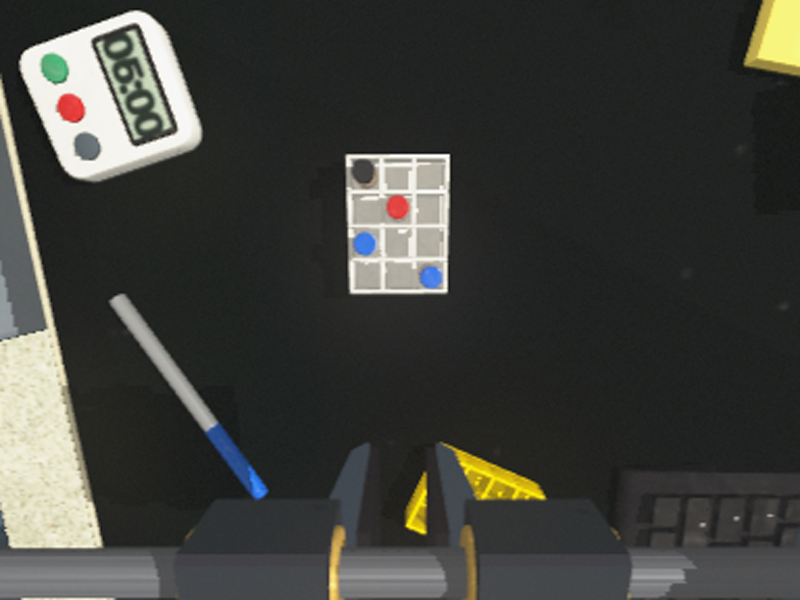

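The rack is square: its top corners are at (347,155), (449,155), (447,292) and (350,292). The yellow look-alike is close to the fingers, with corners at (443,443) and (408,528).

Run:
```python
from h import *
np.set_printoptions(precision=4,suppress=True)
q=[]
for u,v,z in[(347,155,.022),(449,155,.022),(447,292,.022),(350,292,.022),(443,443,.022),(408,528,.015),(540,487,.022)]:
  p=atz('wrist',(64+u/2.0833-.25,v/2.0833-.25),z,'w3');q.append(p);print(p)
q=np.array(q);print('c',q[:4].mean(0));
for a,b in((2,1),(3,0),(0,1),(3,2)):
  d=q[b]-q[a];print(np.linalg.norm(d),np.degrees(np.arctan2(d[1],d[0])))
```

```text
[ 0.4619 -0.0013  0.022 ]
[ 0.5126 -0.0034  0.022 ]
[ 0.5104 -0.0704  0.022 ]
[ 0.4589 -0.0683  0.022 ]
[ 0.5066 -0.1559  0.022 ]
[ 0.4842 -0.2135  0.015 ]
[ 0.5632 -0.1859  0.022 ]
c [ 0.486  -0.0359  0.022 ]
0.0670417134451856 88.1030123186099
0.0670328354667173 87.37344382501219
0.050761010995027854 -2.3531369314973727
0.051614629422760815 -2.3614808869602353
```

>>> apply_moves(series=".012 -.0035 .03 0;0 0 .035 0;0 0 .035 0;0 0 .033 0;0 0 .01 0")

```text
t: 6.77
tool_pos: [0.4823, -0.1108, 0.0183]
orientation: [[0.035, 0.999, -0.004], [0.999, -0.035, 0.001], [0.001, -0.004, -1.0]]
ft_force: [-0.2, 0.8, -0.6]
grip_width: 0.169
grip_force: 0.0
```

>>> apply_moves(series=".008 0 0 0;.008 0 0 0;.006 0 0 0;.006 0 0 0;.006 0 0 0")

```text
t: 7.18
tool_pos: [0.4856, -0.0772, 0.0234]
orientation: [[0.034, 0.999, 0.003], [0.999, -0.034, -0.001], [-0.001, 0.003, -1.0]]
ft_force: [0.6, -1.3, 0.7]
grip_width: 0.166
grip_force: 0.6
```

>>> apply_moves(series=".008 0 0 0;.008 0 0 0;.008 0 0 0;.008 0 0 0;.008 0 0 0")

```text
t: 7.6
tool_pos: [0.4858, -0.037, 0.022]
orientation: [[0.034, 0.999, 0.0], [0.999, -0.034, -0.0], [-0.0, 0.0, -1.0]]
ft_force: [0.5, -1.0, 0.6]
grip_width: 0.168
grip_force: 0.5
```

>>> apply_moves(series=".008 0 0 0;.008 0 0 0;.008 0 0 0;.008 0 0 0;.004 0 0 0")

```text
t: 8.02
tool_pos: [0.487, -0.0009, 0.0219]
orientation: [[0.034, 0.999, -0.0], [0.999, -0.034, 0.0], [0.0, -0.0, -1.0]]
ft_force: [0.6, -0.5, 0.4]
grip_width: 0.165
grip_force: 0.4
```

Run:
```python
from h import *
snap('wrist','w4')
go()
a=cv2.imread('pics/w4.png');cv2.imwrite('pics/w4b.png',cv2.resize(a,(800,600),interpolation=2))
```

```text
t 8.0667 p [ 0.487  -0.0007  0.0219] xang 88.06185738899944 F [ 0.2491 -0.4978  0.3699] w 0.16728957299352556
```

View pics/w4b.png

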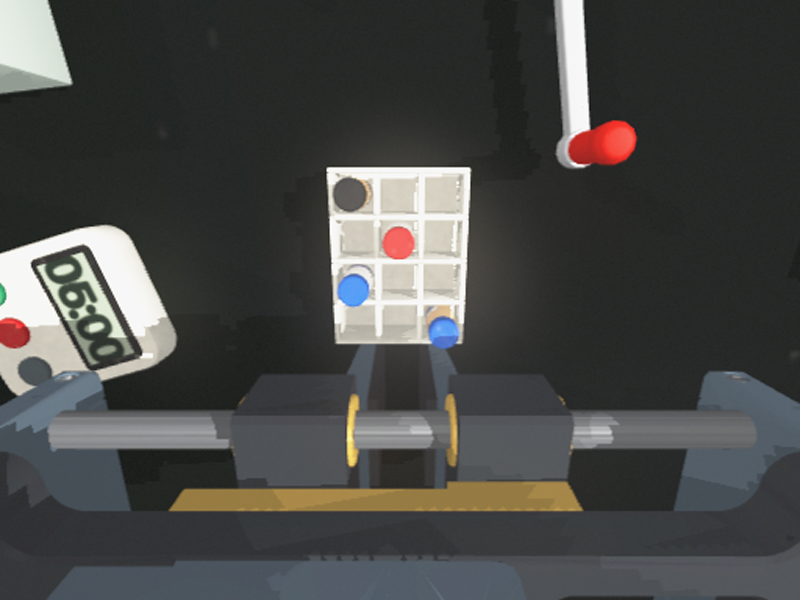

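The rack is square on the fingers, with its rear edge at row 343. The gate post's base is at (575,150), to the right and clear. I'll advance a little and look at the mouth.

>>> apply_moves(series=".008 0 0 0;.008 0 0 0;.008 0 0 0;.008 0 0 0;.004 0 0 0")

```text
t: 8.48
tool_pos: [0.4883, 0.0351, 0.0219]
orientation: [[0.034, 0.999, -0.0], [0.999, -0.034, 0.0], [0.0, -0.0, -1.0]]
ft_force: [0.0, -0.4, -1.0]
grip_width: 0.165
grip_force: 0.3
```

Run:
```python
from h import *
snap('wrist','w5')
go()
a=cv2.imread('pics/w5.png')[:256,85:427];cv2.imwrite('pics/w5b.png',cv2.resize(a,(800,599),interpolation=2))
```

```text
t 8.5333 p [0.4883 0.0353 0.022 ] xang 88.06958274711567 F [-0.3107  0.8681  0.1004] w 0.16713148423534238
```

View pics/w5b.png

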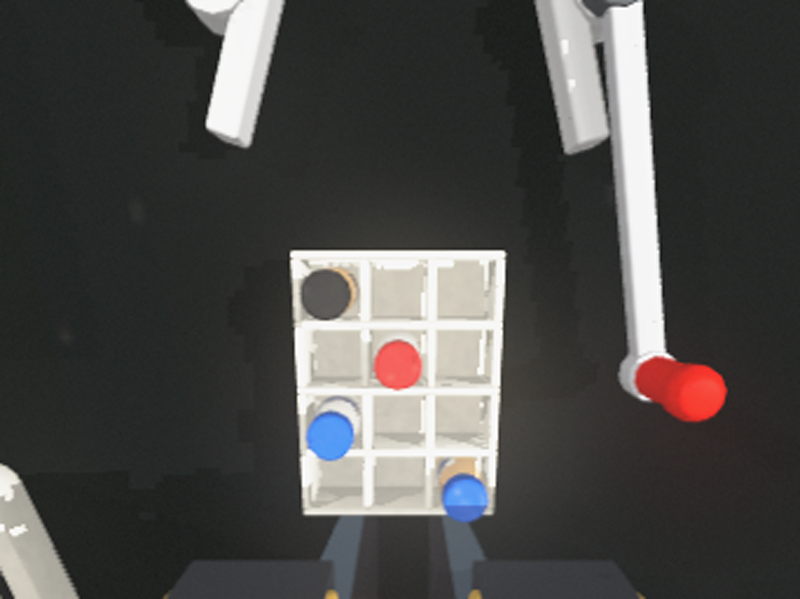

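The lips' inner ends are at (250,145) and (567,152). The inner edges reach the top of the picture at 283 and 537. The rack's front corners are at (291,252) and (505,252), and the post's top is at (695,393).

Run:
```python
from h import *
np.set_printoptions(precision=4,suppress=True)
for n,u,v,z in[('lipL',250,145,.014),('lipR',567,152,.014),('L2',283,2,.014),('R2',537,2,.014),('rFL',291,252,.022),('rFR',505,252,.022),('rBL',304,515,.022),('rBR',494,515,.022),('posttop',695,392,.051),('postbase',648,376,.024)]:
  print(n,atz('wrist',(85+u/2.339-.25,v/2.339-.25),z,'w5'))
```

```text
lipL [0.4547 0.1465 0.014 ]
lipR [0.5311 0.1423 0.014 ]
L2 [0.4653 0.1757 0.014 ]
R2 [0.523  0.1737 0.014 ]
rFL [0.4637 0.1215 0.022 ]
rFR [0.5151 0.1196 0.022 ]
rBL [0.4614 0.0537 0.022 ]
rBR [0.5128 0.0519 0.022 ]
posttop [0.5504 0.0898 0.051 ]
postbase [0.5509 0.0887 0.024 ]
```

>>> apply_moves(series=".008 .0007 0 0;.008 .0007 0 0;.008 .0007 0 0;.008 .0006 0 0;.008 0.0003 0 0")

```text
t: 8.95
tool_pos: [0.4928, 0.0748, 0.022]
orientation: [[0.034, 0.999, 0.0], [0.999, -0.034, 0.0], [0.0, 0.0, -1.0]]
ft_force: [-0.6, -0.5, -0.7]
grip_width: 0.163
grip_force: 0.4
```

>>> apply_moves(series=".008 0 0 0;.008 0 0 0;.008 0 0 0;.008 0 0 0;.004 0 0 0")

```text
t: 9.37
tool_pos: [0.494, 0.111, 0.022]
orientation: [[0.034, 0.999, 0.0], [0.999, -0.034, 0.0], [0.0, 0.0, -1.0]]
ft_force: [-0.5, -1.4, 1.0]
grip_width: 0.164
grip_force: 0.5
```

Run:
```python
from h import *
snap('wrist','w6')
go()
a=cv2.imread('pics/w6.png')[:256,85:427];cv2.imwrite('pics/w6b.png',cv2.resize(a,(800,599),interpolation=2))
```

```text
t 9.4167 p [0.494  0.1111 0.022 ] xang 88.0655424984529 F [-0.1737 -0.1675  0.3799] w 0.1693772097289653
```

View pics/w6b.png

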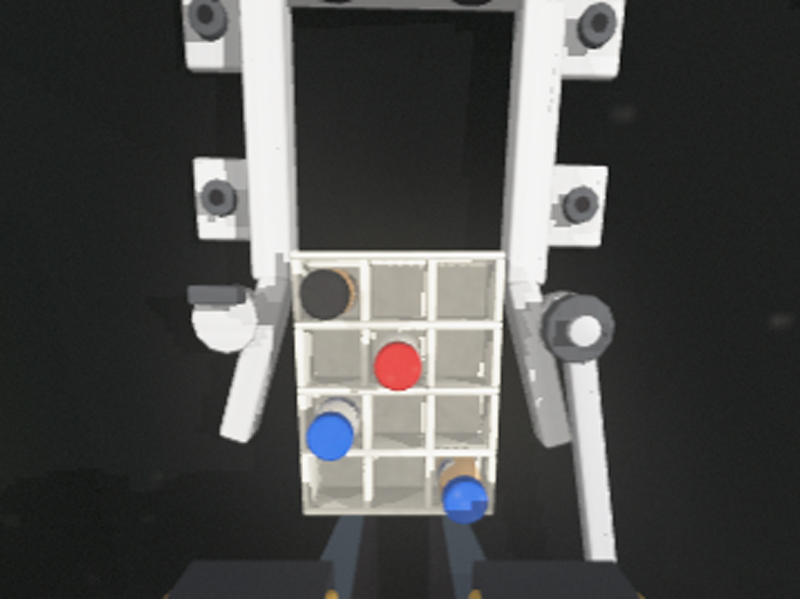

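The rack is centred in the mouth. The stop is at row 10, and the hinge pin's top is at (584,330).

>>> apply_moves(series=".008 0 0 0;.008 0 0 0;.008 0 0 0;.008 0 0 0;.006 0 0 0")

```text
t: 9.83
tool_pos: [0.4953, 0.1489, 0.0219]
orientation: [[0.034, 0.999, 0.0], [0.999, -0.034, 0.0], [0.0, 0.0, -1.0]]
ft_force: [0.6, -1.0, 0.5]
grip_width: 0.167
grip_force: 0.4
```

>>> apply_moves(series=".002 0 0 0;.002 0 0 0;.002 0 0 0;.001 0 0 0;.001 0 0 0")

```text
t: 10.25
tool_pos: [0.4955, 0.1558, 0.0219]
orientation: [[0.035, 0.999, -0.0], [0.999, -0.035, -0.0], [-0.0, -0.0, -1.0]]
ft_force: [-0.2, -0.3, -0.7]
grip_width: 0.165
grip_force: 0.5
```

Run:
```python
from h import *
go()
for n,u,v,z in[('stopL',295,9,.018),('stopR',515,13,.018),('pin',584,330,.032),('lug',225,330,.016),('rFL',291,252,.022),('rFR',505,252,.022)]:
  print(n,atz('wrist',(85+u/2.339-.25,v/2.339-.25),z,'w6'))
```

```text
t 10.25 p [0.4955 0.1558 0.0219] xang 88.01295563256166 F [-0.2303 -0.2592 -0.6699] w 0.16502756303381663
stopL [0.4741 0.2487 0.018 ]
stopR [0.5231 0.2462 0.018 ]
pin [0.5378 0.1773 0.032 ]
lug [0.4497 0.179  0.016 ]
rFL [0.4694 0.1973 0.022 ]
rFR [0.5208 0.1954 0.022 ]
```

>>> apply_moves(series=".001 0 0 0;.001 0 0 0;.001 0 0 0;.001 0 0 0;.001 0 0 0")

```text
t: 10.67
tool_pos: [0.4957, 0.1609, 0.0219]
orientation: [[0.035, 0.999, -0.0], [0.999, -0.035, -0.0], [-0.0, -0.0, -1.0]]
ft_force: [-0.1, -0.3, 0.6]
grip_width: 0.169
grip_force: 0.5
```

>>> apply_moves(series=".0005 0 0 0;.0005 0 0 0;.0005 0 0 0;.0005 0 0 0;0 0 0 0")

```text
t: 11.08
tool_pos: [0.4957, 0.163, 0.0219]
orientation: [[0.034, 0.999, 0.0], [0.999, -0.034, 0.0], [0.0, 0.0, -1.0]]
ft_force: [-0.4, 0.6, 0.4]
grip_width: 0.16
grip_force: 0.0
```

Run:
```python
from h import *
snap('wrist','w7')
go()
a=cv2.imread('pics/w7.png')[:256,85:427];cv2.imwrite('pics/w7b.png',cv2.resize(a,(800,599),interpolation=2))
```

```text
t 11.1333 p [0.4958 0.163  0.022 ] xang 88.02507567770377 F [ 0.41   -0.3162  0.8377] w 0.1644729737184399
```

View pics/w7b.png

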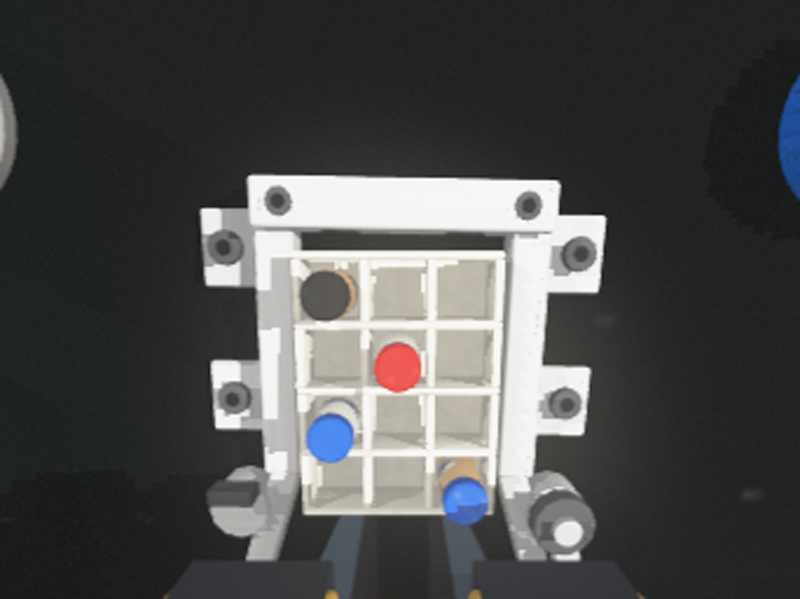

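The rack is still short of the stop. The stop's near edge is at row 229–233 and the rack's front edge at row 252.

Run:
```python
from h import *
f=lambda u,v,z:atz('wrist',(85+u/2.339-.25,v/2.339-.25),z,'w7')
for n,u,v,z in[('stopL',305,230,.018),('stopR',500,233,.018),('rFL',291,252,.022),('rFR',505,252,.022),('pin',568,532,.032),('lugboss',238,505,.016)]: print(n,f(u,v,z))
n=np.load('pics/w7.npz')['im']
for c in(230,256,280): print(n[94:112,c].sum(1))
```

```text
stopL [0.47442102 0.2543926  0.018     ]
stopR [0.52193877 0.25197785 0.018     ]
rFL [0.47123876 0.24929755 0.022     ]
rFR [0.52257276 0.24743288 0.022     ]
pin [0.53782912 0.17839769 0.032     ]
lugboss [0.44951425 0.18286092 0.016     ]
[733 733 692 529 301 202 184 186 182 183 186 190 195 652 740 739 667 681]
[734 734 722 650 428 402 229 197 198 198 197 206 206 648 739 737 676 705]
[735 735 734 691 510 274 203 187 189 191 189 193 192 667 741 740 691 650]
```

>>> apply_moves(series=".001 0 0 0;.001 0 0 0;.001 0 0 0;.0005 0 0 0;0.0005 0 0 0")

```text
t: 11.55
tool_pos: [0.4958, 0.167, 0.0219]
orientation: [[0.034, 0.999, -0.0], [0.999, -0.034, -0.0], [-0.0, -0.0, -1.0]]
ft_force: [0.9, -0.9, 0.5]
grip_width: 0.161
grip_force: 0.4
```

>>> apply_moves(series=".0004 0 0 0;0 0 0 0;.0004 0 0 0;0 0 0 0")

```text
t: 11.88
tool_pos: [0.4958, 0.1676, 0.0219]
orientation: [[0.034, 0.999, -0.0], [0.999, -0.034, -0.0], [-0.0, -0.0, -1.0]]
ft_force: [-1.1, -2.3, 0.4]
grip_width: 0.164
grip_force: 1.2
```

>>> apply_moves(series=".0004 0 0 0;0 0 0 0;.0004 0 0 0;0 0 0 0")

```text
t: 12.22
tool_pos: [0.4956, 0.1678, 0.0219]
orientation: [[0.034, 0.999, -0.001], [0.999, -0.034, -0.001], [-0.001, -0.001, -1.0]]
ft_force: [-0.6, -11.4, 4.4]
grip_width: 0.163
grip_force: 5.5
```

The rack is home: the push force rose to 11 N against the stop. I'll back straight off and raise.

>>> apply_moves(series="-.005 0 0 0;-.02 0 0 0;-.02 0 0 0;-.005 0 -.02 0;0 0 -.035 0")

```text
t: 12.63
tool_pos: [0.4919, 0.1169, 0.0749]
orientation: [[0.036, 0.999, -0.006], [0.999, -0.036, -0.001], [-0.001, -0.006, -1.0]]
ft_force: [-1.1, -0.1, -0.1]
grip_width: 0.164
grip_force: 0.0
```

>>> apply_moves(series="0 0 -.03 0;0 0 0 0;0 0 0 0", fingers=-1)

```text
t: 12.88
tool_pos: [0.4953, 0.1186, 0.1085]
orientation: [[0.035, 0.999, 0.003], [0.999, -0.035, 0.001], [0.001, 0.003, -1.0]]
ft_force: [-0.3, 0.1, -0.5]
grip_width: 0.006
grip_force: 0.0
```

Run:
```python
from h import *
im,d=snap('wrist','w8')
go();print(r.sense()['joint_positions'])
# red blobs
h=cv2.cvtColor(im,cv2.COLOR_RGB2HSV);m=((h[...,0]<8)|(h[...,0]>172))&(h[...,1]>150)&(h[...,2]>90)
n,l,st,c=cv2.connectedComponentsWithStats(m.astype(np.uint8))
for i in range(1,n):
  if st[i,4]>15: print(st[i],c[i],atz('wrist',c[i],.035,'w8'),atz('wrist',c[i],.04,'w8'))
```

```text
t 12.9333 p [0.4944 0.1185 0.1073] xang 88.01694505482813 F [-0.1784  0.2785 -1.6077] w 0.0055916878423311845
[0.1893 0.2714 2.165  0.0002 0.7038 0.2238]
[248  73  12  15 145] [253.531   80.2828] [0.496  0.2269 0.035 ] [0.4961 0.2263 0.04  ]
[312 228  17  13 136] [318.7059 234.1838] [0.5523 0.0899 0.035 ] [0.5511 0.0922 0.04  ]
[ 99 287  12   8  77] [104.5584 290.026 ] [0.338  0.0366 0.035 ] [0.3414 0.0402 0.04  ]
```

>>> apply_moves(series="-.007 .030 0 0;-.007 .030 0 0;-.008 .029 0 0;0 0 0 -7.1;0 0 0 -7.1")

```text
t: 13.35
tool_pos: [0.5829, 0.0929, 0.1052]
orientation: [[-0.216, 0.976, -0.002], [0.976, 0.216, -0.0], [0.0, -0.002, -1.0]]
ft_force: [-0.2, -1.2, -0.5]
grip_width: 0.005
grip_force: 0.0
```

>>> apply_moves(series="0 0 0 -7.16;0 0 0 -7.16;0 0 0 -7.16;0 0 0 -7.16;0 0 0 -7.16")

```text
t: 13.77
tool_pos: [0.5815, 0.0934, 0.1052]
orientation: [[-0.748, 0.664, -0.002], [0.664, 0.748, -0.0], [0.002, -0.002, -1.0]]
ft_force: [0.1, 0.4, 0.1]
grip_width: 0.008
grip_force: 0.0
```

>>> apply_moves(series="0 0 0 -7.16;0 0 0 -7.16;0 0 0 -7.16;0 0 0 -7.16;0 0 0 -7.16")

```text
t: 14.18
tool_pos: [0.5815, 0.0934, 0.1052]
orientation: [[-0.995, 0.101, -0.002], [0.101, 0.995, -0.0], [0.002, -0.0, -1.0]]
ft_force: [0.2, -0.9, 0.1]
grip_width: 0.007
grip_force: 0.0
```

>>> apply_moves(series="0 0 0 -7.16;0 0 0 -7.16;0 0 0 0;0 0 0 0")

```text
t: 14.52
tool_pos: [0.5817, 0.0934, 0.1057]
orientation: [[-0.99, -0.138, -0.002], [-0.138, 0.99, -0.0], [0.002, 0.0, -1.0]]
ft_force: [-0.1, -0.2, -0.2]
grip_width: 0.003
grip_force: 0.0
```

Run:
```python
from h import *
go((.5827,.0937,.107),(.5827,.0937,.046))
c=np.array([.538,.177]);P=np.array([.5512,.0892]);u=P-c;L=np.hypot(*u);th=np.arctan2(u[1],u[0]);print(L,np.degrees(th))
# tool-frame shift per row for rotation of -a about pin, offset 22 mm behind post, x along push
for a in(3,5):
  A=np.radians(a); # tool frame: x=push, y= -radial? 
  th0=th;x=np.array([np.sin(th0),-np.cos(th0)])
  e=lambda t:c+.089*np.array([np.cos(t),np.sin(t)])-.022*np.array([np.sin(t),-np.cos(t)])
  d=e(th0-A)-e(th0);y=np.array([x[1],-x[0]]) # z down: y = z x x
  print(a,d@x,d@y,'tool y',y)
```

```text
t 14.5167 p [0.5817 0.0934 0.1057] xang -172.0784235832046 F [-0.0838 -0.2447 -0.2148] w 0.003497218935522018
d [-0.001   0.0001 -0.0013] n 1 per [-0.001   0.0001 -0.0013]
d [-0.0001 -0.      0.061 ] n 2 per [-0.0001 -0.      0.0305]
0.08878671071731398 -81.4500889977438
3 0.004688050341021293 -0.0010294196305018696 tool y [-0.1487  0.9889]
5 0.007840577746523109 -0.001578754470613846 tool y [-0.1487  0.9889]
```

>>> apply_moves(series="0 0 .03 0;0 0 .03 0;0 0 0 0;.006 0 0 0;.004 0 0 0")

```text
t: 14.93
tool_pos: [0.5723, 0.092, 0.0476]
orientation: [[-0.99, -0.14, 0.0], [-0.14, 0.99, -0.0], [-0.0, -0.0, -1.0]]
ft_force: [0.9, -1.0, -1.2]
grip_width: 0.001
grip_force: 0.3
```

>>> apply_moves(series=".0078 -.0016 0 5;.0078 -.0016 0 5;.0078 -.0016 0 5;.0078 -.0016 0 5;0 0 0 0")

```text
t: 15.35
tool_pos: [0.5407, 0.0853, 0.0484]
orientation: [[-0.978, 0.211, 0.001], [0.211, 0.978, 0.0], [-0.001, 0.0, -1.0]]
ft_force: [-0.4, -0.5, -0.0]
grip_width: 0.006
grip_force: 0.0
```

```bash
cat >> h.py <<'E'
def chk(fn,c=(.538,.177)):
    im,d=snap('wrist',fn); go()
    s=r.sense();q=s['tool_pos'][:2]-np.array(c);x=s['orientation'][:2,0]
    print('tool rel pin: along push',q@x,'(want -.022) radial',np.sqrt(q@q-(q@x)**2),'(want .089) angle',180-np.degrees(np.arctan2(*s['orientation'][1::-1,0]))%360+88+180-0)
    h=cv2.cvtColor(im,cv2.COLOR_RGB2HSV);m=((h[...,0]<8)|(h[...,0]>172))&(h[...,1]>150)&(h[...,2]>90)
    n,l,st,cc=cv2.connectedComponentsWithStats(m.astype(np.uint8))
    for i in range(1,n):
      if st[i,4]>15:
        p=atz('wrist',cc[i],.04,fn)[:2];v=p-np.array(c);print(st[i],p,'L',np.hypot(*v),'gate',(np.degrees(np.arctan2(v[1],v[0]))-178)%360)
E
python3 -c "
from h import *
chk('w9')"
```

```text
t 15.4 p [0.5416 0.0853 0.0484] xang 168.1693051061613 F [ 0.4389  0.4481 -0.2945] w 0.002694575560038577
tool rel pin: along push -0.02229112764232808 (want -.022) radial 0.08898570597363735 (want .089) angle 279.8306948938387
[450 120  23  18 321] [0.4945 0.2216] L 0.06226784297705392 gate 316.28848381574767
[247 195  21  26 384] [0.5184 0.0901] L 0.08912019889414684 gate 79.27909775367277
```

>>> apply_moves(series=".0078 -.0016 0 5;.0078 -.0016 0 5;.0078 -.0016 0 5;.0078 -.0016 0 5;.0078 -.0016 0 5")

```text
t: 15.82
tool_pos: [0.5033, 0.0925, 0.048]
orientation: [[-0.799, 0.601, 0.002], [0.601, 0.799, 0.0], [-0.001, 0.001, -1.0]]
ft_force: [0.5, -0.2, 0.2]
grip_width: 0.006
grip_force: 0.3
```

>>> apply_moves(series=".0078 -.0016 0 5;.0078 -.0016 0 5;.0078 -.0016 0 5;.0078 -.0016 0 5;0 0 0 0")

```text
t: 16.23
tool_pos: [0.476, 0.1101, 0.0477]
orientation: [[-0.546, 0.838, 0.001], [0.838, 0.546, 0.0], [-0.0, 0.001, -1.0]]
ft_force: [0.3, -0.7, 1.0]
grip_width: 0.009
grip_force: 0.0
```

```bash
python3 -c "
from h import *
chk('w10')"
```

```text
t 16.2833 p [0.4765 0.1099 0.0477] xang 123.3830922975405 F [-0.3447 -0.746   0.4822] w 0.0037653806445716955
tool rel pin: along push -0.02219872355857193 (want -.022) radial 0.0882559076504344 (want .089) angle 324.6169077024595
[379  97  21  19 310] [0.4933 0.2249] L 0.06551898670305599 gate 315.01544652296366
[248 195  20  27 387] [0.4634 0.1291] L 0.08862436753604079 gate 34.73230896866363
[ 20 207  18  16 223] [0.3387 0.0436] L 0.2398252038069241 gate 35.79186304408654
```

>>> apply_moves(series=".0078 -.0016 0 5;.0078 -.0016 0 5;.0078 -.0016 0 5;.0078 -.0016 0 5;.0078 -.0016 0 5")

```text
t: 16.7
tool_pos: [0.4543, 0.1422, 0.0475]
orientation: [[-0.142, 0.99, 0.001], [0.99, 0.142, 0.0], [0.0, 0.001, -1.0]]
ft_force: [0.7, -0.3, 0.1]
grip_width: 0.008
grip_force: 0.4
```

>>> apply_moves(series=".0031 -.0006 0 2;.0031 -.0006 0 2;.0031 -.0006 0 2;0 0 0 0")

```text
t: 17.03
tool_pos: [0.4514, 0.1513, 0.0474]
orientation: [[-0.041, 0.999, 0.001], [0.999, 0.041, 0.0], [0.0, 0.001, -1.0]]
ft_force: [0.3, 0.8, 1.4]
grip_width: 0.006
grip_force: 0.0
```

```bash
python3 -c "
from h import *
chk('w11')"
```

```text
t 17.0833 p [0.4514 0.1511 0.0473] xang 92.39983003376517 F [ 0.4802 -0.1719  0.351 ] w 0.005725418078125843
tool rel pin: along push -0.022209166612401545 (want -.022) radial 0.08757484448459608 (want .089) angle 355.60016996623483
[325 119  19  18 258] [0.4939 0.2272] L 0.0668008999822145 gate 313.2686768161162
[247 196  20  27 382] [0.4495 0.1733] L 0.08860518521455389 gate 4.361224830653384
```

>>> apply_moves(series=".0015 -.0002 0 1;.0015 -.0002 0 1;.0015 -.0002 0 1;.001 0 0 .7;0 0 0 0")

```text
t: 17.5
tool_pos: [0.45, 0.1566, 0.0469]
orientation: [[0.028, 1.0, -0.0], [1.0, -0.028, -0.0], [-0.0, -0.0, -1.0]]
ft_force: [-0.4, -0.2, 0.7]
grip_width: 0.005
grip_force: 0.2
```

>>> apply_moves(series=".0005 0 0 0;0 0 0 0;.0005 0 0 0;0 0 0 0")

```text
t: 17.83
tool_pos: [0.45, 0.1575, 0.0469]
orientation: [[0.027, 1.0, -0.0], [1.0, -0.027, -0.0], [-0.0, -0.0, -1.0]]
ft_force: [-0.3, 0.3, -0.7]
grip_width: 0.003
grip_force: 0.3
```

>>> apply_moves(series=".0005 0 0 0;0 0 0 0;.0005 0 0 0;0 0 0 0")

```text
t: 18.17
tool_pos: [0.4501, 0.1586, 0.0469]
orientation: [[0.027, 1.0, -0.0], [1.0, -0.027, -0.0], [-0.0, -0.0, -1.0]]
ft_force: [-0.9, -0.2, 1.1]
grip_width: 0.005
grip_force: 0.3
```

>>> apply_moves(series=".0005 0 0 0;0 0 0 0;.0005 0 0 0;0 0 0 0")

```text
t: 18.5
tool_pos: [0.45, 0.1595, 0.0469]
orientation: [[0.027, 1.0, -0.0], [1.0, -0.027, -0.0], [-0.0, -0.0, -1.0]]
ft_force: [-0.6, -3.0, 1.0]
grip_width: 0.004
grip_force: 0.9
```

>>> apply_moves(series=".0005 0 0 0;0 0 0 0;.0005 0 0 0;0 0 0 0")

```text
t: 18.83
tool_pos: [0.45, 0.1601, 0.0469]
orientation: [[0.027, 1.0, -0.0], [1.0, -0.027, -0.001], [-0.001, -0.0, -1.0]]
ft_force: [-0.0, -9.5, 1.7]
grip_width: 0.01
grip_force: 4.3
```

```bash
python3 -c "
from h import *
chk('w12')"
```

```text
t 18.8833 p [0.45   0.1601 0.0469] xang 88.46675765030554 F [-0.5337 -8.6183  1.6361] w 0.008573052643465733
tool rel pin: along push -0.01925733624999214 (want -.022) radial 0.08755722722184296 (want .089) angle 359.53324234969443
[320 129  18  17 250] [0.4942 0.2275] L 0.06685446030075047 gate 312.8771017791222
[247 197  20  27 386] [0.4496 0.1813] L 0.08850027054526893 gate 359.1990118862151
```

Hard stop reached: 9 N, with the gate angle near 0. I'll back off, rise, and check numerically.

>>> apply_moves(series="-.003 0 0 0;-.015 0 0 0;-.02 0 0 0;-.01 0 -.03 0;0 0 -.04 0")

```text
t: 19.3
tool_pos: [0.4466, 0.1108, 0.1153]
orientation: [[0.028, 1.0, -0.006], [1.0, -0.028, -0.001], [-0.001, -0.006, -1.0]]
ft_force: [0.8, 0.3, 0.7]
grip_width: 0.004
grip_force: 0.0
```

>>> apply_moves(series="0.01 0.02 -.03 0;0.01 0.02 0 0;0 0 0 0;0 0 0 0;0 0 0 0")

```text
t: 19.72
tool_pos: [0.4885, 0.1313, 0.1463]
orientation: [[0.027, 1.0, -0.001], [1.0, -0.027, -0.0], [-0.0, -0.001, -1.0]]
ft_force: [0.1, -0.3, 0.4]
grip_width: -0.001
grip_force: 0.0
```

```bash
python3 -c "
from h import *
chk('w13')
im=np.load('pics/w13.npz')['im']
# brightness profile along nest axis through x=.505 and .485 at z .02
ci=r.camera_info('wrist');T=np.array(ci['tool_from_camera']);n=np.load('pics/w13.npz');K=ci['intrinsics']
for off in(-.009,.0,.009):
  out=[]
  for k in range(-8,26):
    y=.235+k*.001; X=np.array([.4955+off+(y-.2173)*.035,y,.020]);c=np.linalg.inv(T)@np.append(n['o'].T@(X-n['p']),1)
    u=K[0,0]*c[0]/c[2]+K[0,2];v=K[1,1]*c[1]/c[2]+K[1,2];out.append(int(cv2.getRectSubPix(im,(1,1),(float(u),float(v))).mean()))
  print('y .227..',out)
"
```

```text
t 19.7667 p [0.4882 0.1312 0.1461] xang 88.44580226924872 F [ 0.572  -0.3967  0.058 ] w 0.004898173042975926
tool rel pin: along push -0.04716975216494946 (want -.022) radial 0.048528745114952324 (want .089) angle 359.5541977307513
[258  94  11  12  97] [0.4959 0.2267] L 0.06514892996687185 gate 312.23097955794367
[210 143  14  14 150] [0.4493 0.1813] L 0.0888036298724382 gate 359.23367553254565
y .227.. [168, 168, 169, 173, 200, 204, 222, 207, 181, 201, 213, 188, 188, 188, 187, 179, 170, 183, 210, 220, 208, 193, 193, 186, 180, 191, 232, 205, 222, 235, 235, 235, 236, 238]
y .227.. [120, 121, 121, 121, 122, 122, 129, 138, 163, 216, 185, 154, 154, 155, 154, 154, 154, 155, 154, 154, 153, 154, 148, 128, 131, 196, 232, 206, 234, 236, 235, 236, 237, 238]
y .227.. [232, 233, 235, 233, 228, 225, 224, 226, 228, 240, 215, 225, 226, 226, 226, 226, 225, 225, 226, 229, 238, 239, 236, 224, 223, 227, 227, 225, 236, 236, 236, 237, 238, 239]
```

There is no dark gap between rack and stop, the post sits at its shut position, and nothing touches the robot. I'll hand it in.

```bash
python3 -c "
from rig import r
print(r.job_done())"
```

```text
the job is handed in; nothing more can be done
None
```

I pushed the rack home against the end stop with its vials still in it, swung the gate shut behind it and handed the job in; my last wrist picture showed no gap at the stop and the post in its shut place, but the hand-in gave no verdict.

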